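# Turn the seasoning carousel until the pepper mill is at the front

## Task

Push the seasoning carousel round gently with a fingertip on the pegs of its rim until the tall waisted pepper mill stands at the front, centred in line with the steel tab that sticks out of the foot. Do not pinch the pegs, do not touch or lift the mill or the shakers, leave everything else on the bench alone, and take the hand away with the carousel at rest.

Things in the scene. Friction and masses are not known exactly. Their poses are not given: they have to be found in the camera images.
- carousel: The turning round wooden tray of the seasoning carousel, 270 mm across, 18 mm thick, top face 40 mm above the bench. Origin: on the vertical turning axis, at its underside (22 mm above the bench). z is up; x and y turn with the tray. It turns either way without stops, takes about 1 N at a peg, and stops within a degree or two when no longer pushed.
- peg0 (a point): Centre of the top of one of six like finger pegs on the tray's rim: upright, round, 14 mm thick, 60 mm high above the tray (tops 100 mm above the bench), 120 mm from the axis, at 30 (this one), 90, 150, 210, 270 and 330 degrees from the tray's x axis, counterclockwise from above. They turn with the tray.
- hub (a point): Top centre of the tray's round hub, 56 mm across, 30 mm high above the tray, on the axis. Ribs 10 mm high run from it to the pegs; a low rail, 10 mm high and 90 to 109 mm from the axis, closes the six pockets between the ribs. One seasoning pot stands loose in each pocket.
- foot: The carousel's fixed foot, dark steel, 200 mm across, under the tray and mostly hidden by it. Origin: on the turning axis, on the bench. Its -x axis points along the front tab; z is up.
- tab (a point): The front tab of the foot: a flat dark-steel tongue 24 mm wide and 8 mm thick that lies on the bench and sticks out 52 mm beyond the tray's edge, roughly towards the robot, and marks the carousel's front. The point lies on its centre line, on its upper face, 165 mm from the turning axis.
- mill: The pepper mill: steel, waisted, with a ball head, 85 mm tall, 42 mm across at the foot; the tallest pot on the carousel and the only waisted one. Loose. Origin: centre of its underside, about 60 mm from the turning axis.
- shaker0: A seasoning shaker: plain steel cylinder with a domed lid, 42 mm across, 55 mm tall, loose in another pocket of the carousel, about 60 mm from the axis. Origin: centre of its underside.
- shaker1: A seasoning shaker: plain steel cylinder with a domed lid, 42 mm across, 55 mm tall, loose in another pocket of the carousel, about 60 mm from the axis. Origin: centre of its underside.
- shaker2: A seasoning shaker: plain steel cylinder with a domed lid, 42 mm across, 55 mm tall, loose in another pocket of the carousel, about 60 mm from the axis. Origin: centre of its underside.
- shaker3: A seasoning shaker: plain steel cylinder with a domed lid, 42 mm across, 55 mm tall, loose in another pocket of the carousel, about 60 mm from the axis. Origin: centre of its underside.
- shaker4: A seasoning shaker: plain steel cylinder with a domed lid, 42 mm across, 55 mm tall, loose in another pocket of the carousel, about 60 mm from the axis. Origin: centre of its underside.
- bowl: A steel mixing bowl, 150 mm across, 60 mm high, loose on the bench. Origin: centre of its underside.
- jar: A lidded glass jar, 76 mm across, 120 mm tall, loose on the bench. Origin: centre of its underside.
- cup: A steel measuring cup with a handle, 72 mm across, 70 mm tall, loose on the bench. Origin: centre of its underside.
There are look-alikes about, which are no part of the job. Leave any green or yellow look-alike of the shaker1 alone.

How it is judged:
By the outcome, as a careful person would: the job done as asked, in the order asked, and still so for the second after the job is handed in, with the robot touching nothing.
It also fails if it takes over 51 s, if anything falls off the work surface, if the arm or the gripper's body presses on something with over 40 N, if the wrist force passes 120 N, or if a joint passes its speed limit or range.

## Robot

A 6-joint arm with a two-finger parallel gripper is mounted at the origin on the work surface. World frame = base frame: x ahead of the robot, y to its left, z up, the work surface at z = 0. Lengths are in m, angles in rad, forces in N, time in s.
With the tool pointing down it reaches from about 0.4 to 0.825 m from the base axis. Payload 7 kg.
Tool frame: the origin (TCP) lies at the very end of the fingers, on their centre line; the grasp point (between the pads) lies 19 mm behind it; z points along the fingers, y is the direction in which the jaws open and shut (so a half turn about z gives the same grasp; the last joint's range is limited). The gripper opens to 88 mm and grips with 3 to 60 N. Pads are 19 mm wide; open, the fingers measure 130 mm over their backs; the gripper's body (78 mm by 193 mm) begins 47 mm behind the grasp point.
Start: joints at [1.473, 0.359, 0.012, 0, -1.224, -0.288], TCP at [0.254, 0.625, 0.227] pointing down, gripper open.
Joint ranges: [-3.07, 3.07], [-1.43, 2.12], [-1.02, 1.25], [-3.03, 1.67], [-3.05, -0], [-3.03, 3.03]. Speed limits (rad/s): [2.39, 2.39, 3.01, 3.14, 3.14, 3.14].

## Interface

Orientations are given as [roll, pitch, yaw] about the fixed x, y, z axes, in that order (R = Rz(yaw) Ry(pitch) Rx(roll)).
In Python, from station import arm gives the robot as it stands.
- The arm moves only by the shell command python3 -m inch 'ROWS' [FORCE]. ROWS is text: rows parted by semicolons, each of 7 numbers parted by spaces: the closure, from 0 (fully open) to 1 (shut), then the shift along the tool's x, y, z each as a share of 300 mm, from -1 to 1, then the turn, a rotation vector about the tool's x, y, z each as a share of 60 degrees, from -1 to 1. In form: grip tx ty tz rx ry rz; .... A call has 1 to 12 rows; each row is the pose to reach, as a shift and turn from the pose commanded when the call began, along the tool's axes at that moment; what a row does not reach only later rows make up. A row lasts 1/10 s, in which the tool goes at most 50 mm and 8.59 degrees, less where a joint would pass 70% of its speed; a pose out of reach is approached as far as the arm can. A call with a number of a shift or a turn outside -1 to 1 is refused whole. A call with a gripper value outside its range is refused whole. The fingers move at their own pace and stop on an object; FORCE is the grip in N (left out, the last holds). Time passes only in rows, so rows that repeat a pose let the fingers close. It gives the time, the measured TCP pose, the force and the opening at its end, in the units of the state.
- arm.get_state(): the state, without advancing time (a new reading comes with each control period).
- arm.grab_frame(name): name is "side" or "top"; returns a dict with "img" (400x640x3 uint8, red, green, blue), "range_z" (400x640 float32, m along the optical axis (not along the pixel's ray), 0 where there is no reading), "fx", "fy", "cx", "cy" (pixels), "extrinsics" (4x4, takes a point from world to camera coordinates). Camera axes: x right, y up, looking along -z (the intrinsics and any distortion apply to the point x, -y, -z); pixel columns grow to the right and rows downward; lengths in m; the calibration is good to about 2 mm. A picture is of the moment at which its call begins.
- arm.job_done(): hands the job in, once; it reports no verdict.
The state is a dict: "t": time; "q": joint angles; "qd": joint speeds; "joint_efforts": joint torques, N m; "eef_pos": TCP position; "ee_rot": TCP orientation; "force": force on the tool from outside, world axes, zero at the start; "moment": the same for the moment, N m; "width": finger opening in m.
Only numpy, scipy, OpenCV 4.12 (cv2) and the standard library are available. Lean on these libraries where they do the work, as an engineer would, in place of code of your own. Each camera call takes 0.05 s, during which the arm holds its last target.

## Working session

There is one attempt and no reset: what is moved stays moved. The work goes in short steps, Python scripts to look and compute and a shell command to move; the robot and the scene stay as the last step left them, time stands still between calls to the robot, and variables do not carry over. Pictures are saved under pics/ and viewed, and the job is handed in when it is done.

```bash
ls; mkdir -p pics
python3 - <<'E'
from station import arm
import cv2,numpy as np,pickle
s=arm.get_state();print(s)
for n in("side","top"):
    f=arm.grab_frame(n);pickle.dump(f,open(f"{n}0.pkl","wb"))
    cv2.imwrite(f"pics/{n}0.png",f["img"][:,:,::-1]);print(n,f["fx"],f["fy"],f["cx"],f["cy"],f["extrinsics"],[k for k in f])
E
```

```text
pics
{'t': 0.0, 'q': array([ 1.47313143e+00,  3.59384884e-01,  1.10485455e-02, -3.25971659e-04,
       -1.22407348e+00, -2.88102559e-01]), 'qd': array([-5.31351166e-04, -1.84801389e-04,  8.06249319e-05, -2.09844864e-04,
       -3.76917889e-04, -8.53133030e-04]), 'joint_efforts': array([ 1.87458012e-03, -5.82719529e+01,  2.93049413e+01,  6.99699953e+00,
        7.22914396e-03, -1.47234255e-04]), 'eef_pos': array([0.2538309 , 0.62493466, 0.22562384]), 'ee_rot': array([ 3.13995859e+00, -1.64686266e-04, -3.85878341e-01]), 'force': array([-0.32722139,  0.73611147,  0.7449184 ]), 'moment': array([-0.00513109, -0.02911608,  0.0347869 ]), 'width': 0.08722673510788258}
side 471.4675096167143 471.4675096167143 324.35919529398916 198.19106810792005 [[ 0.69121495 -0.72261503 -0.00702906 -0.4358487 ]
 [ 0.41142275  0.38551128  0.82590095 -0.28320022]
 [-0.59409866 -0.573767    0.56377142 -0.97147592]
 [ 0.          0.          0.          1.        ]] ['img', 'range_z', 'fx', 'fy', 'cx', 'cy', 'extrinsics']
top 469.63509418923917 469.63509418923917 322.4522456126622 201.2270602915845 [[-0.01664249 -0.9998433  -0.00603426 -0.03444466]
 [ 0.98681708 -0.01739674  0.16090184 -0.58590064]
 [-0.1609816  -0.00327691  0.98695197 -1.32553781]
 [ 0.          0.          0.          1.        ]] ['img', 'range_z', 'fx', 'fy', 'cx', 'cy', 'extrinsics']
```

View pics/side0.png

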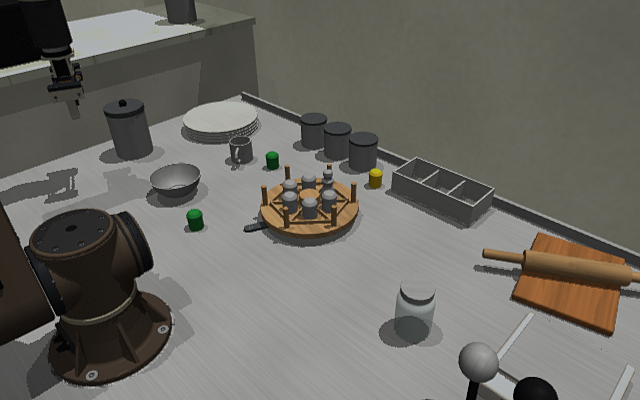

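View pics/top0.png

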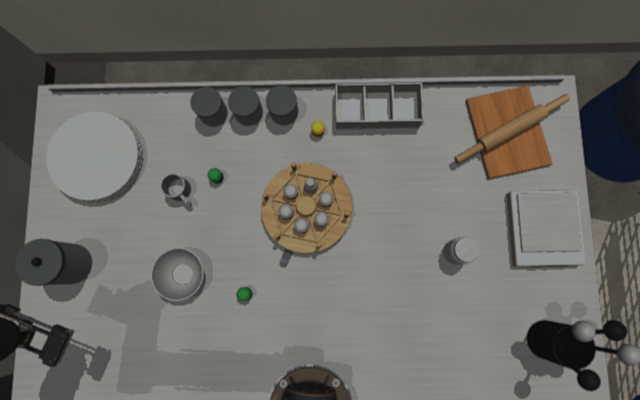

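The side view shows the carousel near (309,207), with a possible mill at (328,178) and the tab at (256,227). In the top view the carousel is at (306,208), with pots at (311,185), (326,199), (321,219), (302,226), (286,212) and (291,191), and the tab at (287,257). The green look-alikes are at (215,176) and (245,294), and the yellow one at (318,128). Next I'll take close crops.

```bash
cat > h.py <<'E'
import numpy as np,pickle,cv2
def ray(f,u,v):
    d=np.array([(u-f["cx"])/f["fx"],-(v-f["cy"])/f["fy"],-1.0]);E=f["extrinsics"];R=E[:3,:3]
    return -R.T@E[:3,3],R.T@d
def onz(f,u,v,z):
    o,d=ray(f,u,v);return o+d*(z-o[2])/d[2]
def px(f,P):
    E=f["extrinsics"];p=E[:3,:3]@np.asarray(P,float)+E[:3,3]
    return np.array([f["cx"]+f["fx"]*p[0]/-p[2],f["cy"]-f["fy"]*p[1]/-p[2]])
def crop(f,x0,y0,w,h,k,name):
    cv2.imwrite(name,cv2.resize(f["img"][y0:y0+h,x0:x0+w,::-1],None,fx=k,fy=k,interpolation=cv2.INTER_CUBIC))
def load(n):return pickle.load(open(n+".pkl","rb"))
E
python3 - <<'E'
from h import *
t=load("top0");s=load("side0")
crop(t,250,155,115,115,5,"pics/tc0.png");crop(s,240,155,130,95,6,"pics/sc0.png")
b=t["img"][155:270,250:365].astype(int)
E
```

```text
(no output)
```

View pics/tc0.png

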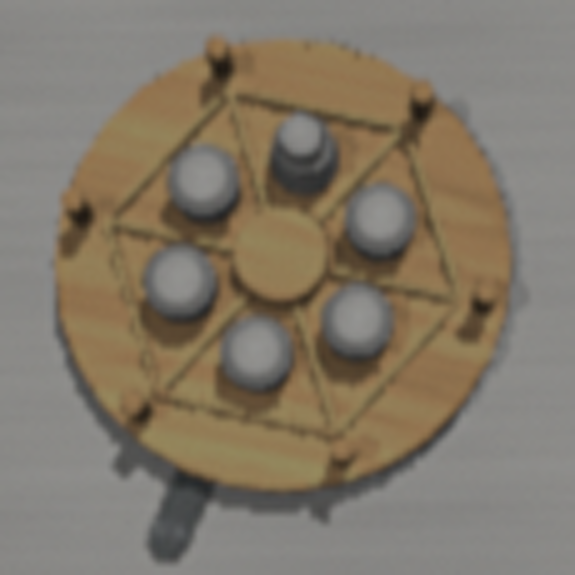

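View pics/sc0.png

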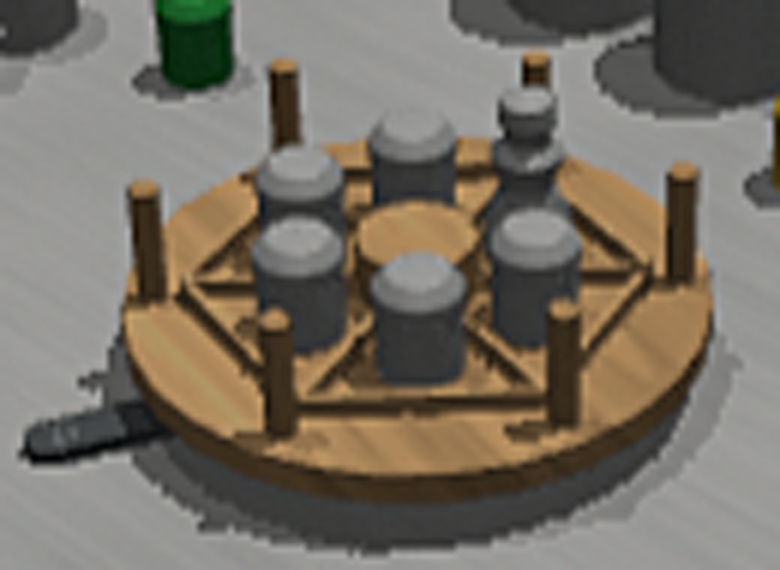

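```bash
cat > meas.py <<'E'
from h import *
from scipy.optimize import least_squares
def tray(f):
    hsv=cv2.cvtColor(f["img"],cv2.COLOR_RGB2HSV)
    m=((hsv[...,0]>8)&(hsv[...,0]<25)&(hsv[...,1]>70)).astype(np.uint8)
    m[:, 420:]=0
    m=cv2.morphologyEx(m,cv2.MORPH_CLOSE,np.ones((3,3)))
    c=max(cv2.findContours(m,cv2.RETR_EXTERNAL,cv2.CHAIN_APPROX_NONE)[0],key=cv2.contourArea)[:,0]
    P=np.array([onz(f,u,v,.04)[:2] for u,v in c])
    r=least_squares(lambda p:np.hypot(P[:,0]-p[0],P[:,1]-p[1])-p[2],[*P.mean(0),.135],loss='soft_l1',f_scale=.002).x
    return r
def cp(f,pts,x0,y0,k,z):
    return np.array([onz(f,x0+(u+.5)/k-.5,y0+(v+.5)/k-.5,z)[:2] for u,v in pts])
E
python3 - <<'E'
from meas import *
t=load("top0");s=load("side0")
print("tray top",tray(t),"side",tray(s))
pt=cp(t,[(217,47),(422,92),(77,203),(485,292),(135,402),(343,453)],250,155,5,.1)
ps=cp(s,[(284,66),(537,60),(144,187),(682,171),(274,316),(564,308)],240,155,6,.1)
for n,p in(("top",pt),("side",ps)):
    c=p.mean(0);d=p-c;print(n,c,np.hypot(*d.T).round(4),np.sort(np.degrees(np.arctan2(d[:,1],d[:,0]))).round(1))
print("hub",cp(t,[(281,254)],250,155,5,.07),cp(s,[(418,236)],240,155,6,.07))
print("mill top",cp(t,[(302,133)],250,155,5,.1228),cp(s,[(527,100)],240,155,6,.115))
print("tab end/mid", cp(t,[(168,540),(180,508),(192,488)],250,155,5,.008),cp(s,[(45,442),(100,425),(150,415)],240,155,6,.008))
E
```

```text
tray top [0.57012484 0.00386987 0.13248786] side [-0.0073677  -0.04260646  0.10496939]
top [0.56980463 0.00290584] [0.1207 0.1196 0.1171 0.1179 0.1184 0.121 ] [-163.8 -103.6  -43.1   16.6   76.7  136.6]
side [0.57403459 0.00298304] [0.119  0.118  0.1198 0.1194 0.1182 0.1192] [-164.2 -103.3  -43.7   15.7   76.6  136.2]
hub [[0.57023493 0.00344973]] [[0.5741477  0.00187209]]
mill top [[ 0.62993464 -0.01105049]] [[ 0.63960783 -0.00398489]]
tab end/mid [[0.41045888 0.07435965]
 [0.42909184 0.06720943]
 [0.44073302 0.06006259]] [[0.40990036 0.07290997]
 [0.43448552 0.06471114]
 [0.45455372 0.05405189]]
```

Both views put the axis at about (0.572, 0.003) and the pegs at 16.3° + 60°k. The mill is the only waisted pot, in the pocket at about -13°, and the tab points at about 156°. The carousel therefore needs about +168° counterclockwise. I'll refine the mill by two rays and the tab by mask.

```bash
cat >> meas.py <<'E'
def two(fa,ua,fb,ub):
    o1,d1=ray(fa,*ua);o2,d2=ray(fb,*ub)
    d1/=np.linalg.norm(d1);d2/=np.linalg.norm(d2)
    t=np.linalg.lstsq(np.c_[d1,-d2],o2-o1,rcond=None)[0]
    a,b=o1+t[0]*d1,o2+t[1]*d2
    return (a+b)/2,np.linalg.norm(a-b)
def un(u,v,x0,y0,k): return x0+(u+.5)/k-.5,y0+(v+.5)/k-.5
E
python3 - <<'E'
from meas import *
t=load("top0");s=load("side0")
T=lambda u,v:un(u,v,250,155,5)
S=lambda u,v:un(u,v,240,155,6)
print("ball",two(t,T(301,134),s,S(527,110)))
print("hub",two(t,T(281,254),s,S(418,236)))
print("tabtip",two(t,T(166,555),s,S(25,445)))
g=cv2.cvtColor(t["img"],cv2.COLOR_RGB2GRAY)
print(g[248:270,276:296])
crop(t,270,240,30,32,18,"pics/tab.png");crop(s,240,215,40,25,18,"pics/tabs.png")
# plan in tool axes
from scipy.spatial.transform import Rotation as R
from station import arm
st=arm.get_state();Rt=R.from_euler('xyz',st["ee_rot"])
c=np.array([.572,.003]);ph=np.radians(58)
goal=np.array([*(c+.122*np.array([np.cos(ph),np.sin(ph)])),.18])
Rg=R.from_euler('xyz',[np.pi,0,ph-np.pi])
print(goal,Rt.inv().apply(goal-st["eef_pos"])/.3,np.degrees((Rt.inv()*Rg).as_rotvec())/60)
E
```

```text
ball (array([ 0.63135665, -0.0107769 ,  0.11602867]), np.float64(0.001502757709695199))
hub (array([0.57166284, 0.00214437, 0.07075214]), np.float64(0.003988743983434669))
tabtip (array([0.40143158, 0.07557629, 0.00975462]), np.float64(0.0005809780917961258))
[[ 90 106 105  89  82  80  81  80  81  80  97 110 118 123 127 128 127 129
  126 128]
 [113 134 133 111  89  85  82  81  74  57  57  74  91 100 112 119 123 126
  127 128]
 [133 142 141 132 114 104  89  80  67  50  42  47  54  60  73  92 101 112
  122 127]
 [139 140 138 139 134 130 109  83  63  50  44  45  44  42  45  54  63  84
  102 110]
 [138 138 139 138 139 140 127  92  69  60  57  58  55  49  44  42  55  75
   82  82]
 [137 136 136 137 139 139 126  92  73  72  71  72  69  59  52  47  61  77
   79  78]
 [137 138 137 138 138 135 112  81  72  74  74  74  74  71  65  60  74  82
   81  80]
 [138 138 139 139 140 132  94  72  73  76  74  72  73  71  70  87 104 105
   89  84]
 [139 139 139 141 141 126  86  71  74  74  74  74  72  67  78 117 134 130
  111 105]
 [138 138 137 139 134 111  79  72  74  74  73  72  71  70  88 129 138 137
 
[... 450 characters left out ...]
05  78  71  74  73  77  75  72  82 114 135 139 136 136 137
  136 136]
 [138 138 133 109  79  71  72  73  73  70  71  95 130 138 138 137 138 138
  137 137]
 [137 139 138 127  91  73  72  71  68  69  89 119 137 138 138 138 138 138
  138 138]
 [137 139 140 135 108  84  78  76  72  82 116 135 139 138 137 137 137 137
  137 137]
 [137 138 138 139 130 111 105 103 101 110 132 139 138 135 136 135 136 136
  135 136]
 [137 136 137 138 137 135 133 133 132 134 137 136 136 136 136 135 136 135
  136 135]
 [137 137 137 137 137 139 137 137 138 137 137 137 137 136 136 136 136 135
  135 135]]
[0.63665015 0.10646187 0.18      ] [1.83264952 1.12077883 0.15429428] [ 9.38325292e-04 -1.34711867e-03  1.66483659e+00]
```

View pics/tab.png

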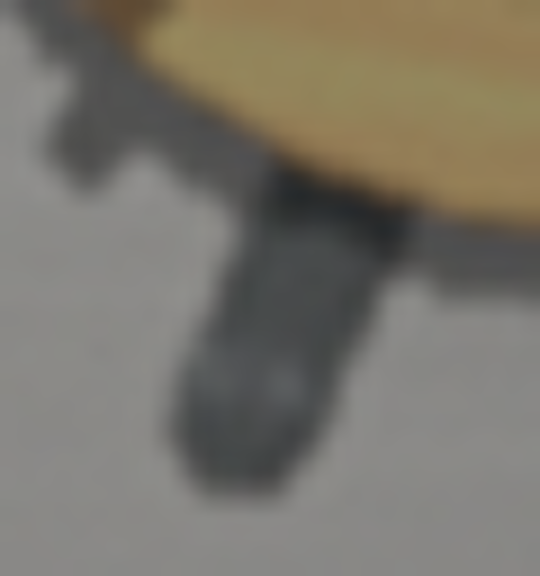

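View pics/tabs.png

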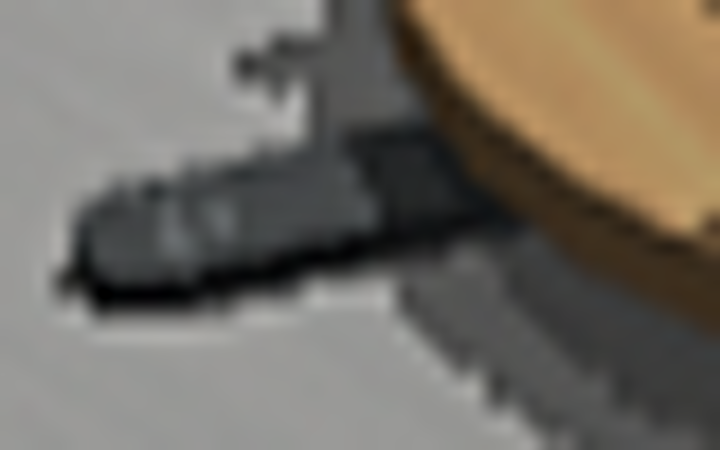

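Run:
```python
from meas import *
t=load("top0");g=cv2.cvtColor(t["img"],cv2.COLOR_RGB2GRAY).astype(float)
c=np.array([.5705,.0033])
M=[]
for v in range(255,266):
    r=g[v,276:296]; i=np.argmin(r[3:14])+3
    th=105
    L=next(k for k in range(i,0,-1) if r[k-1]>=th);L=L-1+(r[L-1]-th)/(r[L-1]-r[L])
    Rr=next(k for k in range(i,19) if r[k+1]>=th);Rr=Rr+(th-r[Rr])/(r[Rr+1]-r[Rr])
    p=onz(t,276+(L+Rr)/2,v,.006)[:2];d=p-c;M.append(p)
    print(v,round(Rr-L,1),p.round(4),np.degrees(np.arctan2(d[1],d[0])).round(2))
M=np.array(M);k=np.polyfit(M[:,0],M[:,1],1);print("line dir",180+np.degrees(np.arctan(k[0])),"y at axis",np.polyval(k,c[0]))
```

```text
255 11.3 [0.4326 0.0622] 156.88
256 9.2 [0.4297 0.0659] 156.03
257 9.2 [0.4268 0.0668] 156.16
258 9.3 [0.4239 0.0682] 156.11
259 8.9 [0.421  0.0694] 156.15
260 8.9 [0.4181 0.0714] 155.92
261 8.9 [0.4152 0.0724] 156.02
262 8.9 [0.4123 0.073 ] 156.23
263 8.7 [0.4093 0.0741] 156.29
264 8.2 [0.4064 0.0745] 156.54
265 6.9 [0.4035 0.0749] 156.78
line dir 157.49050423119377 y at axis 0.007091159802869146
```

```bash
python3 -m inch '0.3 0.1 0.06 0 0 0 0.1; 0.7 0.2 0.12 0 0 0 0.2; 1 0.3 0.18 0.02 0 0 0.3; 1 0.4 0.24 0.03 0 0 0.4; 1 0.5 0.3 0.04 0 0 0.5; 1 0.6 0.36 0.05 0 0 0.55; 1 0.7 0.42 0.06 0 0 0.6; 1 0.77 0.48 0.06 0 0 0.7; 1 0.83 0.52 0.06 0 0 0.76; 1 0.88 0.55 0.07 0 0 0.8; 1 0.92 0.56 0.07 0 0 0.83; 1 0.92 0.56 0.07 0 0 0.83' 10
python3 - <<'E'
from meas import *
from scipy.spatial.transform import Rotation as R
from station import arm
st=arm.get_state();Rt=R.from_euler('xyz',st["ee_rot"]);print(st["t"],st["width"],st["q"].round(2))
c=np.array([.572,.003]);ph=np.radians(58)
goal=np.array([*(c+.122*np.array([np.cos(ph),np.sin(ph)])),.18])
Rg=R.from_euler('xyz',[np.pi,0,ph-np.pi])
print(st["eef_pos"],Rt.inv().apply(goal-st["eef_pos"])/.3,np.degrees((Rt.inv()*Rg).as_rotvec())/60)
E
```

```text
t: 1.3
eef_pos: [0.4474, 0.3652, 0.2052]
ee_rot: [3.141, -0.0, -1.257]
force: [-0.5, -0.1, -0.0]
width: 0.0014
1.3 0.0014179753655419128 [ 1.02  0.21 -0.24  0.   -1.12 -0.71]
[0.44743324 0.36524582 0.20524759] [ 1.01522924 -0.3334223   0.08446812] [ 8.76364663e-05 -4.73793169e-04  8.33232440e-01]
```

```bash
python3 -m inch '1 0.1 -0.03 0 0 0 0.08; 1 0.2 -0.06 0 0 0 0.16; 1 0.3 -0.1 0 0 0 0.24; 1 0.4 -0.13 0 0 0 0.33; 1 0.5 -0.17 0 0 0 0.42; 1 0.6 -0.2 0.02 0 0 0.5; 1 0.7 -0.23 0.03 0 0 0.58; 1 0.8 -0.26 0.05 0 0 0.66; 1 0.88 -0.29 0.06 0 0 0.73; 1 0.95 -0.32 0.08 0 0 0.79; 1 1 -0.333 0.084 0 0 0.833; 1 1 -0.333 0.084 0 0 0.833'
python3 - <<'E'
from meas import *
from scipy.spatial.transform import Rotation as R
from station import arm
st=arm.get_state();Rt=R.from_euler('xyz',st["ee_rot"]);print(st["t"],st["width"],st["q"].round(2),st["force"])
c=np.array([.572,.003]);ph=np.radians(58)
goal=np.array([*(c+.122*np.array([np.cos(ph),np.sin(ph)])),.08])
Rg=R.from_euler('xyz',[np.pi,0,ph-np.pi])
print(st["eef_pos"],Rt.inv().apply(goal-st["eef_pos"])/.3,np.degrees((Rt.inv()*Rg).as_rotvec())/60)
for n in("top","side"):
    f=arm.grab_frame(n);crop(f,230,110,150,150,4,f"pics/{n}1.png")
E
```

```text
t: 2.5
eef_pos: [0.6352, 0.1108, 0.1795]
ee_rot: [3.141, -0.001, -2.129]
force: [0.3, 0.1, -0.3]
width: 0.0005
2.5 0.00047268772020715944 [ 0.47  0.34 -0.12  0.   -1.11 -1.03] [ 0.30685319  0.08619581 -0.25840151]
[0.63522471 0.11080036 0.17954374] [ 0.00936699 -0.01188732  0.33181649] [ 5.61371088e-04 -1.09412702e-03  7.21136869e-05]
```

View pics/side1.png

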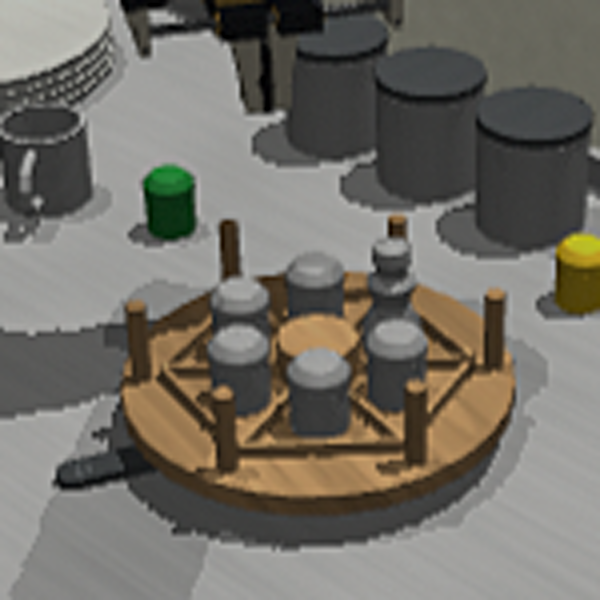

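View pics/top1.png

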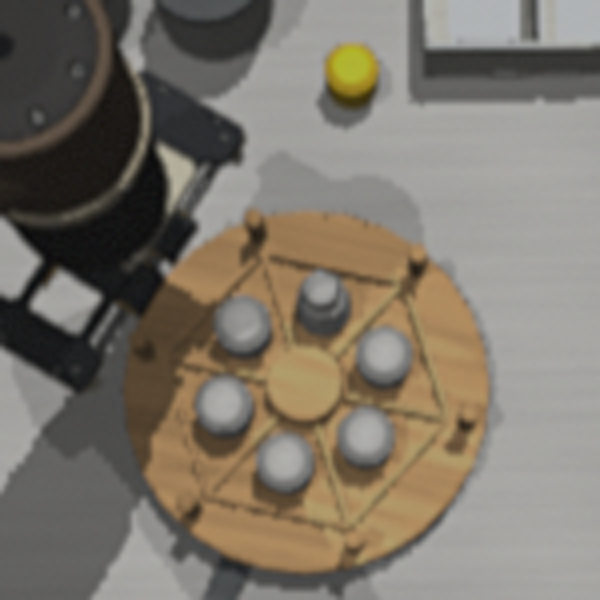

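```bash
python3 -m inch '1 0.01 -0.012 0.05 0 0 0; 1 0.01 -0.012 0.12 0 0 0; 1 0.01 -0.012 0.19 0 0 0; 1 0.01 -0.012 0.26 0 0 0; 1 0.01 -0.012 0.31 0 0 0; 1 0.01 -0.012 0.332 0 0 0; 1 0.01 -0.012 0.332 0 0 0'
python3 - <<'E'
from meas import *
from station import arm
st=arm.get_state();print(st["eef_pos"],st["ee_rot"],st["force"])
f=arm.grab_frame("side");crop(f,230,130,150,120,5,"pics/side2.png")
r=.122/.3
for i in range(1,13):
    d=np.radians(3.2*i);print(round(r*(1-np.cos(d)),3),round(r*np.sin(d),3),-round(3.2*i/60,3))
E
```

```text
t: 3.3
eef_pos: [0.6355, 0.108, 0.0803]
ee_rot: [3.141, -0.001, -2.126]
force: [-0.3, -0.4, 0.4]
width: 0.0002
[0.63548027 0.10795058 0.08029404] [ 3.14090065e+00 -9.65475767e-04 -2.12573764e+00] [-0.28462717 -0.39901559  0.41058496]
0.001 0.023 -0.053
0.003 0.045 -0.107
0.006 0.068 -0.16
0.01 0.09 -0.213
0.016 0.112 -0.267
0.023 0.134 -0.32
0.031 0.155 -0.373
0.04 0.176 -0.427
0.05 0.196 -0.48
0.062 0.216 -0.533
0.074 0.234 -0.587
0.088 0.253 -0.64
```

View pics/side2.png

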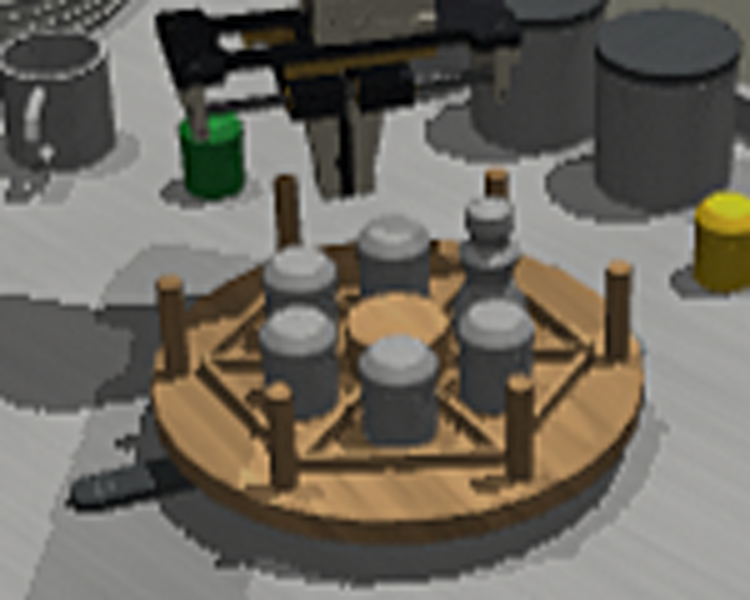

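```bash
python3 -m inch '1 0.001 0.023 0 0 0 -0.053; 1 0.003 0.045 0 0 0 -0.107; 1 0.006 0.068 0 0 0 -0.16; 1 0.01 0.09 0 0 0 -0.213; 1 0.016 0.112 0 0 0 -0.267; 1 0.023 0.134 0 0 0 -0.32; 1 0.031 0.155 0 0 0 -0.373; 1 0.04 0.176 0 0 0 -0.427; 1 0.05 0.196 0 0 0 -0.48; 1 0.062 0.216 0 0 0 -0.533; 1 0.074 0.234 0 0 0 -0.587; 1 0.088 0.253 0 0 0 -0.64'
python3 - <<'E'
from meas import *
from station import arm
st=arm.get_state();d=st["eef_pos"][:2]-[.572,.003];print(np.hypot(*d),np.degrees(np.arctan2(d[1],d[0])),st["eef_pos"],np.degrees(st["ee_rot"][2])+180,st["force"],st["q"].round(2))
f=arm.grab_frame("side");crop(f,230,130,150,120,5,"pics/side3.png")
E
```

```text
t: 4.55
eef_pos: [0.5586, 0.1257, 0.0824]
ee_rot: [-3.139, 0.001, -1.454]
force: [2.1, -0.1, 0.6]
width: 0.0006
0.1234028386297789 96.23681807304962 [0.55859374 0.12567246 0.08241714] 96.69934775980583 [ 2.05048149 -0.1022844   0.60824333] [ 0.56  0.33 -0.4   0.   -0.84 -0.45]
```

View pics/side3.png

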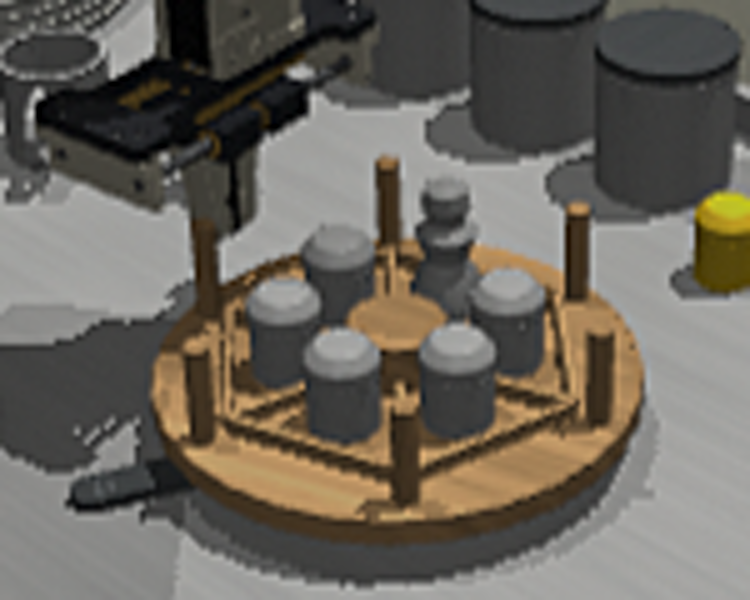

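```bash
R='' ; python3 -m inch '1 0.001 0.023 0 0 0 -0.053; 1 0.003 0.045 0 0 0 -0.107; 1 0.006 0.068 0 0 0 -0.16; 1 0.01 0.09 0 0 0 -0.213; 1 0.016 0.112 0 0 0 -0.267; 1 0.023 0.134 0 0 0 -0.32; 1 0.031 0.155 0 0 0 -0.373; 1 0.04 0.176 0 0 0 -0.427; 1 0.05 0.196 0 0 0 -0.48; 1 0.062 0.216 0 0 0 -0.533; 1 0.074 0.234 0 0 0 -0.587; 1 0.088 0.253 0 0 0 -0.64'
python3 - <<'E'
from meas import *
from station import arm
st=arm.get_state();d=st["eef_pos"][:2]-[.572,.003];print(np.hypot(*d),np.degrees(np.arctan2(d[1],d[0])),st["eef_pos"],np.degrees(st["ee_rot"][2])+180,st["force"],st["q"].round(2))
f=arm.grab_frame("side");crop(f,230,130,150,120,5,"pics/side4.png")
E
```

```text
t: 5.8
eef_pos: [0.4863, 0.0909, 0.0821]
ee_rot: [-3.139, -0.001, -0.785]
force: [0.0, 0.3, 0.0]
width: 0.0005
0.12277148394941508 134.2993834402496 [0.48625546 0.09086758 0.08208607] 135.02455322699566 [0.01070316 0.27851288 0.01027491] [ 0.58  0.21 -0.57  0.   -0.79  0.2 ]
```

View pics/side4.png

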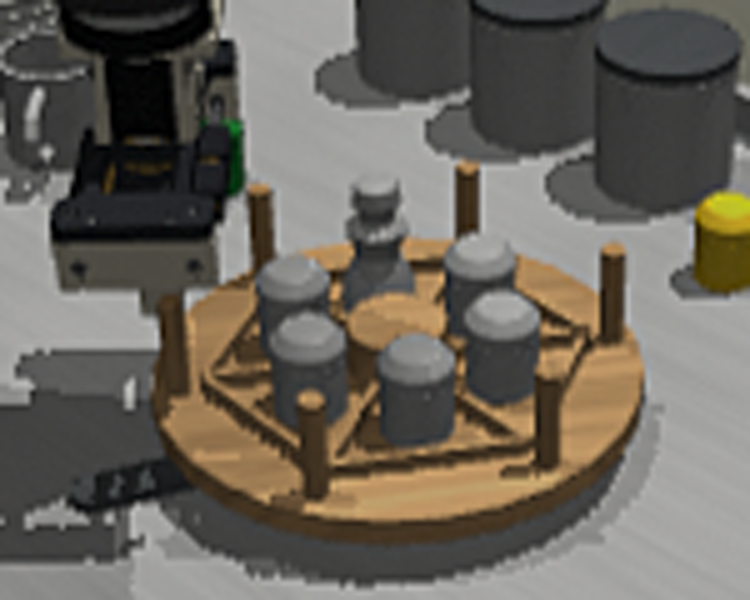

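```bash
python3 -m inch '1 0.001 0.023 0 0 0 -0.053; 1 0.003 0.045 0 0 0 -0.107; 1 0.006 0.068 0 0 0 -0.16; 1 0.01 0.09 0 0 0 -0.213; 1 0.016 0.112 0 0 0 -0.267; 1 0.023 0.134 0 0 0 -0.32; 1 0.031 0.155 0 0 0 -0.373; 1 0.04 0.176 0 0 0 -0.427; 1 0.05 0.196 0 0 0 -0.48; 1 0.062 0.216 0 0 0 -0.533; 1 0.074 0.234 0 0 0 -0.587; 1 0.088 0.253 0 0 0 -0.64'
python3 - <<'E'
from meas import *
from station import arm
st=arm.get_state();d=st["eef_pos"][:2]-[.572,.003];print(np.hypot(*d),np.degrees(np.arctan2(d[1],d[0])),st["eef_pos"],np.degrees(st["ee_rot"][2])+180,st["force"],st["q"].round(2))
f=arm.grab_frame("side");crop(f,230,130,150,120,5,"pics/side5.png")
E
```

```text
t: 7.05
eef_pos: [0.4509, 0.0181, 0.0817]
ee_rot: [-3.141, -0.001, -0.116]
force: [-0.7, 2.0, 0.4]
width: 0.0004
0.12202227857257016 172.872531243223 [0.45092064 0.01814018 0.08169034] 173.35697068694168 [-0.66238126  1.97338918  0.42087373] [ 0.48  0.14 -0.66  0.   -0.76  0.98]
```

View pics/side5.png

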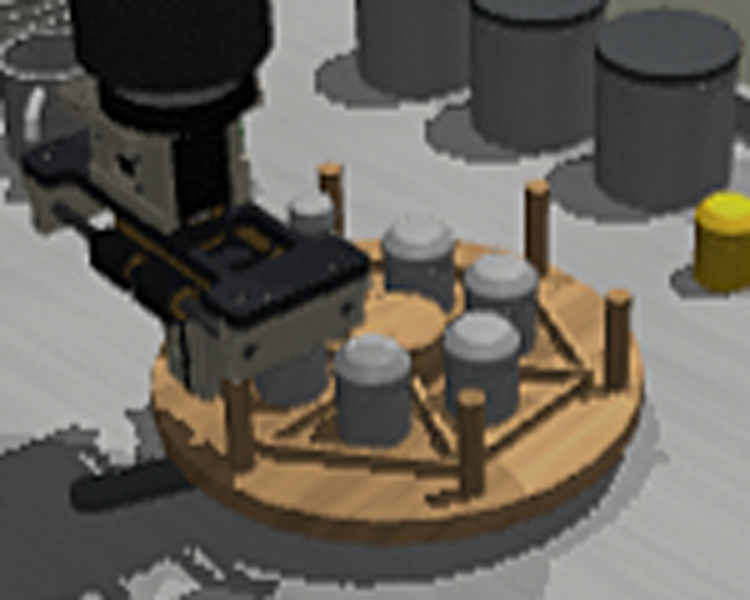

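```bash
python3 -m inch '1 0.001 0.023 0 0 0 -0.053; 1 0.003 0.045 0 0 0 -0.107; 1 0.006 0.068 0 0 0 -0.16; 1 0.01 0.09 0 0 0 -0.213; 1 0.016 0.112 0 0 0 -0.267; 1 0.023 0.134 0 0 0 -0.32; 1 0.031 0.155 0 0 0 -0.373; 1 0.04 0.176 0 0 0 -0.427; 1 0.05 0.196 0 0 0 -0.48; 1 0.062 0.216 0 0 0 -0.533; 1 0.074 0.234 0 0 0 -0.587; 1 0.088 0.253 0 0 0 -0.64'
python3 - <<'E'
from meas import *
from station import arm
st=arm.get_state();d=st["eef_pos"][:2]-[.572,.003];print(np.hypot(*d),np.degrees(np.arctan2(d[1],d[0])),st["eef_pos"],np.degrees(st["ee_rot"][2])+180,st["force"],st["q"].round(2))
for n in("top","side"):
    f=arm.grab_frame(n);pickle.dump(f,open(n+"6.pkl","wb"))
    if n=="side":crop(f,240,155,130,95,6,"pics/side6.png")
    else: crop(f,250,155,115,115,5,"pics/top6.png")
E
```

```text
t: 8.3
eef_pos: [0.468, -0.0606, 0.0814]
ee_rot: [3.141, -0.001, 0.553]
force: [-0.7, 1.0, 0.7]
width: 0.0004
0.12185219431362622 -148.55109143075845 [ 0.46804719 -0.06057493  0.08135771] 211.6943631482028 [-0.69842353  1.03132116  0.69181336] [ 0.29  0.18 -0.62 -0.   -0.77  1.83]
```

View pics/side6.png

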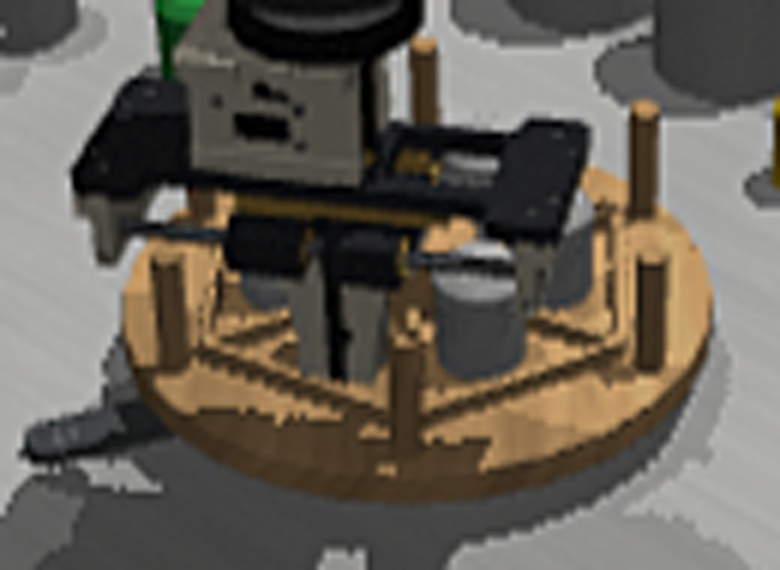

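View pics/top6.png

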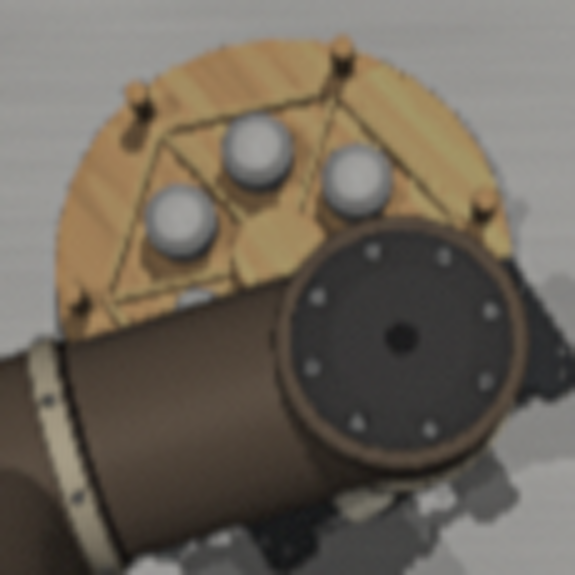

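Run:
```python
from meas import *
t=load("top6");s=load("side6")
for p,c in((cp(t,[(140,90),(343,44),(78,292),(485,197)],250,155,5,.1),(.5700,.003)),(cp(s,[(424,46),(645,107),(651,263),(169,263),(406,341)],240,155,6,.1),(.574,.003))):
    d=p-np.array(c);a=np.degrees(np.arctan2(d[:,1],d[:,0]));print(a.round(1),np.hypot(*d.T).round(3),(a%60).round(1))
```

```text
[ 40.6 -17.9 101.9 -77.3] [0.12  0.122 0.116 0.119] [40.6 42.1 41.9 42.7]
[  43.   -16.3  -79.5  166.1 -136.3] [0.118 0.121 0.123 0.122 0.123] [43.  43.7 40.5 46.1 43.7]
```

```bash
python3 -c "
import numpy as np
r=.122/.3
for a in (3,6,9,12,14.5,17,19,20.5,21.5): d=np.radians(a);print(round(r*(1-np.cos(d)),3),round(r*np.sin(d),3),-round(a/60,3))"
```

```text
0.001 0.021 -0.05
0.002 0.043 -0.1
0.005 0.064 -0.15
0.009 0.085 -0.2
0.013 0.102 -0.242
0.018 0.119 -0.283
0.022 0.132 -0.317
0.026 0.142 -0.342
0.028 0.149 -0.358
```

```bash
python3 -m inch '1 0.001 0.021 0 0 0 -0.05; 1 0.002 0.043 0 0 0 -0.1; 1 0.005 0.064 0 0 0 -0.15; 1 0.009 0.085 0 0 0 -0.2; 1 0.013 0.102 0 0 0 -0.242; 1 0.018 0.119 0 0 0 -0.283; 1 0.022 0.132 0 0 0 -0.317; 1 0.026 0.142 0 0 0 -0.342; 1 0.028 0.149 0 0 0 -0.358; 1 0.028 0.149 0 0 0 -0.358'
python3 -c "
from station import arm;import numpy as np
st=arm.get_state();d=st['eef_pos'][:2]-[.572,.003];print(np.degrees(np.arctan2(d[1],d[0]))%360,np.hypot(*d),st['q'].round(2))"
python3 -m inch '1 0 -0.02 0 0 0 0; 1 0 -0.05 0 0 0 0; 1 0 -0.05 -0.1 0 0 0; 1 0 -0.05 -0.22 0 0 0; 1 0 -0.05 -0.35 0 0 0; 1 -0.05 -0.05 -0.5 0 0 0; 1 -0.15 -0.05 -0.55 0 0 0; 1 -0.15 -0.05 -0.55 0 0 0'
python3 - <<'E'
from meas import *
from station import arm
for n in("top","side"):
    f=arm.grab_frame(n);pickle.dump(f,open(n+"7.pkl","wb"))
    if n=="side":crop(f,240,155,130,95,6,"pics/side7.png")
    else: crop(f,250,155,115,115,5,"pics/top7.png")
E
```

```text
t: 9.4
eef_pos: [0.4987, -0.0941, 0.081]
ee_rot: [3.141, -0.0, 0.927]
force: [0.7, 1.4, 0.4]
width: 0.0005
232.9413864898609 0.12163901499001256 [ 0.2   0.23 -0.54  0.   -0.79  2.3 ]
t: 10.2
eef_pos: [0.4585, -0.1221, 0.2489]
ee_rot: [3.137, -0.004, 0.927]
force: [0.7, -0.0, 0.5]
width: 0.0003
```

View pics/side7.png

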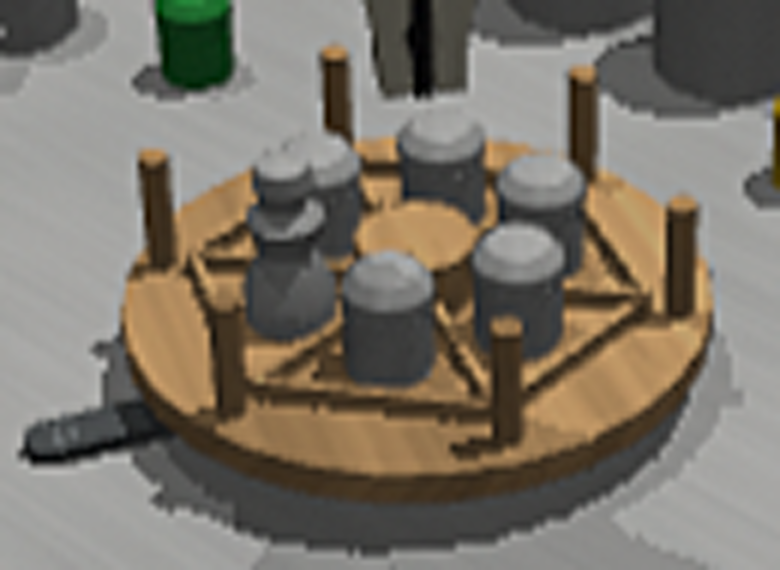

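View pics/top7.png

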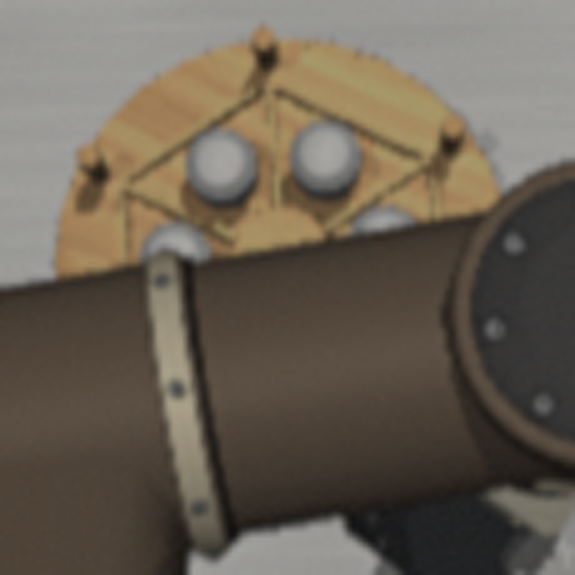

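```bash
python3 -m inch '1 -0.08 0.06 0 0 0 0; 1 -0.17 0.13 0 0 0 0; 1 -0.26 0.2 0 0 0 0; 1 -0.35 0.27 0 0 0 0; 1 -0.44 0.33 0 0 0 0; 1 -0.53 0.4 0 0 0 0; 1 -0.6 0.45 0 0 0 0; 1 -0.64 0.48 0 0 0 0; 1 -0.64 0.48 0 0 0 0'
python3 - <<'E'
from meas import *
from station import arm
for n in("top","side"):
    f=arm.grab_frame(n);pickle.dump(f,open(n+"8.pkl","wb"))
    if n=="side":crop(f,240,155,130,95,6,"pics/side8.png")
    else: crop(f,250,155,115,115,5,"pics/top8.png")
E
```

```text
t: 11.2
eef_pos: [0.4594, -0.362, 0.244]
ee_rot: [-3.139, 0.001, 0.927]
force: [-0.2, 0.1, -0.6]
width: 0.0006
```

View pics/side8.png

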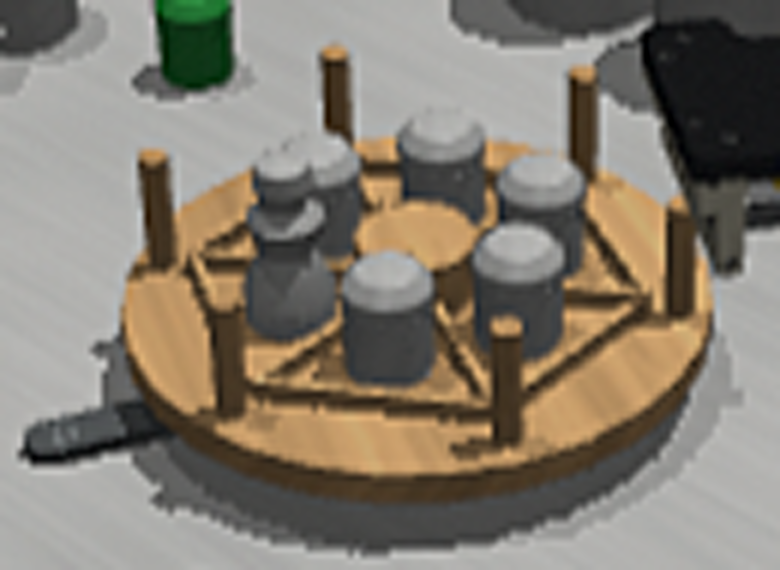

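View pics/top8.png

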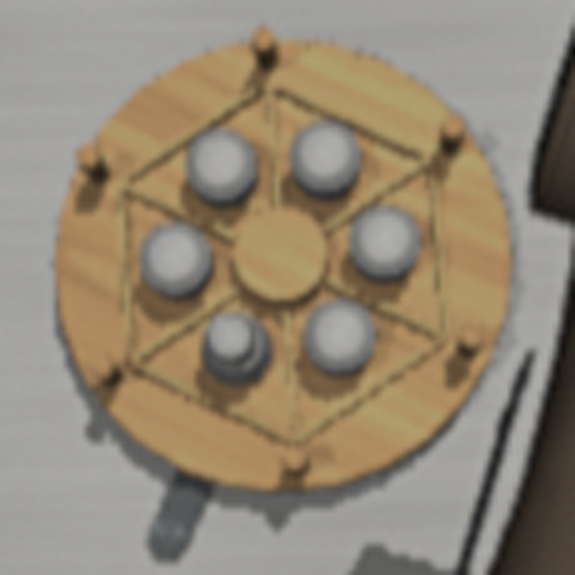

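Run:
```python
from meas import *
t=load("top8");s=load("side8")
T=lambda u,v:un(u,v,250,155,5)
S=lambda u,v:un(u,v,240,155,6)
pt=cp(t,[(264,35),(452,125),(93,153),(466,344),(110,373),(293,460)],250,155,5,.1)
ps=cp(s,[(334,51),(583,74),(153,156),(682,205),(228,308),(507,325)],240,155,6,.1)
for p in(pt,ps):
    c=p.mean(0);d=p-c;a=np.degrees(np.arctan2(d[:,1],d[:,0]));print(c,np.hypot(*d.T).round(3),(a%60).round(1),(a%60).mean())
m,e=two(t,T(230,334),s,S(284,168));print("ball",m,e)
c=np.array([.5717,.0025]);d=m[:2]-c;print(np.hypot(*d),np.degrees(np.arctan2(d[1],d[0])))
for h in(.114,):
  for f,p,c in((t,T(230,334),(.5700,.0031)),(s,S(284,168),(.574,.0027))):
    d=onz(f,*p,h)[:2]-np.array(c);print(np.hypot(*d),np.degrees(np.arctan2(d[1],d[0])))
# check same at frame 0
for f,p,c in((load("top0"),T(301,134),(.5700,.0031)),(load("side0"),S(527,110),(.574,.0027))):
    d=onz(f,*p,.114)[:2]-np.array(c);print("f0",np.hypot(*d),np.degrees(np.arctan2(d[1],d[0])))
```

```text
[0.56974377 0.00300012] [0.123 0.12  0.119 0.118 0.118 0.12 ] [3.5 4.7 2.1 1.2 6.1 2.9] 3.4389966970792094
[0.57329492 0.00198784] [0.122 0.12  0.121 0.12  0.123 0.118] [3.7 3.9 3.3 3.6 6.1 4.1] 4.107492449310421
ball [0.51947707 0.0293114  0.11954768] 0.002321404445349389
0.05870337032633534 152.8239121040607
0.05763013245751152 151.75533957764694
0.05789933565563466 145.6957464625063
f0 0.06263432044394442 -12.28100992400164
f0 0.06154968447178376 -10.822086774784324
```

Run:
```python
from meas import *
t=load("top8");s=load("side8")
crop(t,285,210,30,30,18,"pics/mt8.png");crop(s,275,172,32,44,13,"pics/ms8.png")
```

```text
(no output)
```

View pics/mt8.png

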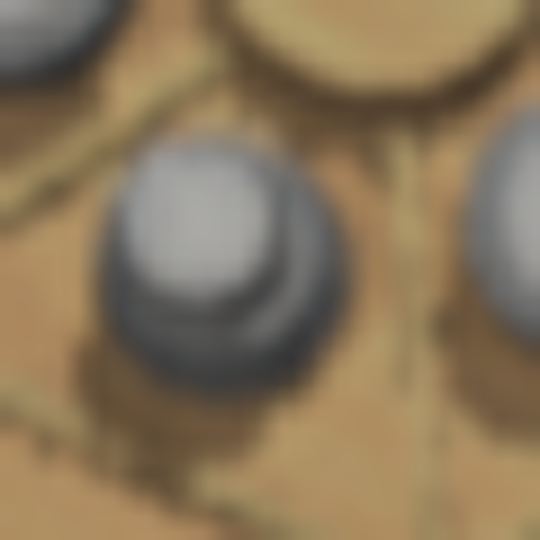

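View pics/ms8.png

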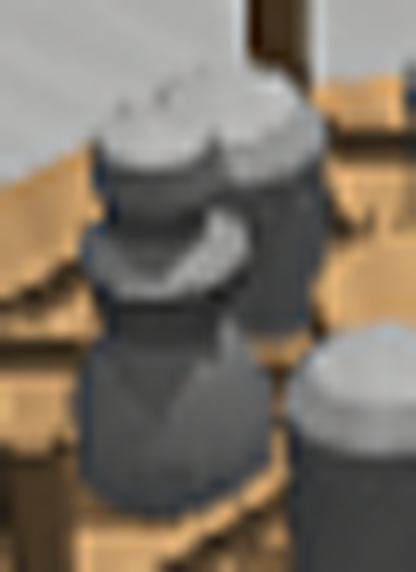

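Run:
```python
from meas import *
t=load("top8");s=load("side8")
def A(n,f,p,z,c):
    q=onz(f,*p,z)[:2];d=q-np.array(c);print(n,q.round(4),np.hypot(*d).round(4),np.degrees(np.arctan2(d[1],d[0])).round(1))
T=lambda u,v:un(u,v,285,210,18)
S=lambda u,v:un(u,v,275,172,13)
ct=(.5700,.0031);cs=(.5738,.0025)
A("top head",t,T(200,224),.114,ct)
A("top base",t,T(226,267),.05,ct)
A("side base bottom-mid",s,S(173,440),.054,cs)
A("side head",s,S(156,155),.114,cs)
A("side head lower",s,S(160,160),.114,cs)
# expected pixels for mill at 60mm, angles
for a in(150,154,158):
    for nm,f,c,o,k in(("t",t,ct,(285,210),18),("s",s,cs,(275,172),13)):
        x=c[0]+.06*np.cos(np.radians(a));y=c[1]+.06*np.sin(np.radians(a))
        print(a,nm,[((px(f,(x,y,z))-o+.5)*k).round(0) for z in(.04,.05,.114,.125)])
# masks: tray wood centre and hub check, per view hub
```

```text
top head [0.5176 0.0303] 0.059 152.6
top base [0.5182 0.0301] 0.0584 152.5
side base bottom-mid [0.5129 0.0218] 0.0639 162.4
side head [0.5226 0.0329] 0.0596 149.3
side head lower [0.5219 0.0309] 0.0592 151.3
150 t [array([212., 276.]), array([208., 269.]), array([182., 222.]), array([177., 214.])]
150 s [array([174., 457.]), array([171., 418.]), array([155., 158.]), array([152., 111.])]
154 t [array([234., 288.]), array([231., 281.]), array([206., 235.]), array([202., 226.])]
154 s [array([179., 468.]), array([176., 429.]), array([160., 168.]), array([157., 122.])]
158 t [array([258., 298.]), array([255., 291.]), array([231., 245.]), array([227., 237.])]
158 s [array([185., 479.]), array([183., 439.]), array([167., 179.]), array([164., 132.])]
```

Both views agree that the tray needs a little more. The mill is at about 152.5°, the pocket centre at about 154° and the tab at 156.2°. I'll go back in for a nudge of about 3.3°.

```bash
cat > goal.py <<'E'
import sys
from meas import *
from scipy.spatial.transform import Rotation as R
from station import arm
def rel(phd,z,r=.122):
    st=arm.get_state();Rt=R.from_euler('xyz',st["ee_rot"])
    c=np.array([.572,.003]);ph=np.radians(phd)
    d=st["eef_pos"][:2]-c;print("now",st["t"],st["eef_pos"].round(4),np.degrees(np.arctan2(d[1],d[0]))%360,np.hypot(*d))
    goal=np.array([*(c+r*np.array([np.cos(ph),np.sin(ph)])),z])
    Rg=R.from_euler('xyz',[np.pi,0,ph-np.pi])
    print((Rt.inv().apply(goal-st["eef_pos"])/.3).round(3),(np.degrees((Rt.inv()*Rg).as_rotvec())/60).round(3))
rel(float(sys.argv[1]),float(sys.argv[2]))
E
python3 goal.py 229 0.2
```

```text
now 11.3 [ 0.4594 -0.3606  0.2447] 252.79832563305158 0.3805853924341353
[ 0.789 -0.455  0.15 ] [-0.002  0.     0.07 ]
```

```bash
python3 -m inch '1 0.08 -0.045 0 0 0 0; 1 0.17 -0.1 0 0 0 0; 1 0.26 -0.15 0 0 0 0.02; 1 0.35 -0.2 0 0 0 0.03; 1 0.44 -0.255 0 0 0 0.04; 1 0.53 -0.31 0 0 0 0.05; 1 0.62 -0.36 0.02 0 0 0.06; 1 0.7 -0.4 0.06 0 0 0.07; 1 0.76 -0.44 0.1 0 0 0.07; 1 0.789 -0.455 0.14 0 0 0.07; 1 0.789 -0.455 0.15 0 0 0.07; 1 0.789 -0.455 0.15 0 0 0.07'; python3 goal.py 229 0.081
```

```text
t: 12.5
eef_pos: [0.4917, -0.0898, 0.2004]
ee_rot: [-3.141, 0.001, 0.856]
force: [0.5, -0.2, 0.6]
width: 0.0005
now 12.5 [ 0.4917 -0.0898  0.2004] 229.111592524112 0.12273975745898026
[ 0.003 -0.001  0.398] [-0.001  0.001  0.001]
```

```bash
python3 -m inch '1 0.003 -0.001 0.08 0 0 0; 1 0.003 -0.001 0.17 0 0 0; 1 0.003 -0.001 0.26 0 0 0; 1 0.003 -0.001 0.33 0 0 0; 1 0.003 -0.001 0.38 0 0 0; 1 0.003 -0.001 0.398 0 0 0; 1 0.003 -0.001 0.398 0 0 0'; python3 goal.py 236.3 0.081
```

```text
t: 13.2
eef_pos: [0.4923, -0.0898, 0.0812]
ee_rot: [-3.141, 0.001, 0.854]
force: [-0.4, -0.4, 0.4]
width: 0.0002
now 13.2 [ 0.4923 -0.0898  0.0812] 229.3311403810494 0.1223281495561325
[0.004 0.049 0.001] [-0.     0.001 -0.123]
```

```bash
python3 -m inch '1 0 0.009 0 0 0 -0.02; 1 0.001 0.017 0 0 0 -0.04; 1 0.001 0.025 0 0 0 -0.06; 1 0.002 0.032 0 0 0 -0.08; 1 0.003 0.038 0 0 0 -0.095; 1 0.004 0.043 0 0 0 -0.11; 1 0.004 0.047 0 0 0 -0.12; 1 0.004 0.049 0 0 0 -0.123; 1 0.004 0.049 0 0 0 -0.123; 1 0.004 0.049 0 0 0 -0.123'; python3 goal.py 236.3 0.081
```

```text
t: 14.2
eef_pos: [0.5044, -0.0979, 0.0813]
ee_rot: [3.141, -0.0, 0.984]
force: [-0.1, 0.2, 0.5]
width: 0.0003
now 14.2 [ 0.5044 -0.0979  0.0813] 236.1548504450316 0.12145771490713084
[-0.002  0.001  0.001] [ 0.    -0.     0.001]
```

Now I'll back off, lift and move aside.

```bash
python3 -m inch '1 0 -0.02 0 0 0 0; 1 0 -0.05 0 0 0 0; 1 0 -0.05 -0.1 0 0 0; 1 0 -0.05 -0.22 0 0 0; 1 0 -0.05 -0.35 0 0 0; 1 -0.05 -0.05 -0.5 0 0 0; 1 -0.15 -0.04 -0.55 0 0 0; 1 -0.26 0.02 -0.55 0 0 0; 1 -0.37 0.08 -0.55 0 0 0; 1 -0.48 0.15 -0.55 0 0 0; 1 -0.58 0.22 -0.55 0 0 0; 1 -0.68 0.28 -0.55 0 0 0'
python3 -m inch '1 -0.08 0.06 0 0 0 0; 1 -0.16 0.12 0 0 0 0; 1 -0.22 0.16 0 0 0 0; 1 -0.22 0.16 0 0 0 0'
python3 - <<'E'
from meas import *
from station import arm
for n in("top","side"):
    f=arm.grab_frame(n);pickle.dump(f,open(n+"9.pkl","wb"))
    if n=="side":crop(f,240,155,130,95,6,"pics/side9.png")
    else: crop(f,250,155,115,115,5,"pics/top9.png");crop(f,285,210,30,30,18,"pics/mt9.png")
E
```

```text
t: 15.4
eef_pos: [0.4607, -0.3152, 0.2464]
ee_rot: [3.141, -0.0, 0.984]
force: [0.6, 0.3, 1.6]
width: 0.0007
t: 15.8
eef_pos: [0.464, -0.3972, 0.2455]
ee_rot: [-3.14, 0.0, 0.982]
force: [0.3, 0.7, -0.7]
width: 0.0005
```

View pics/side9.png

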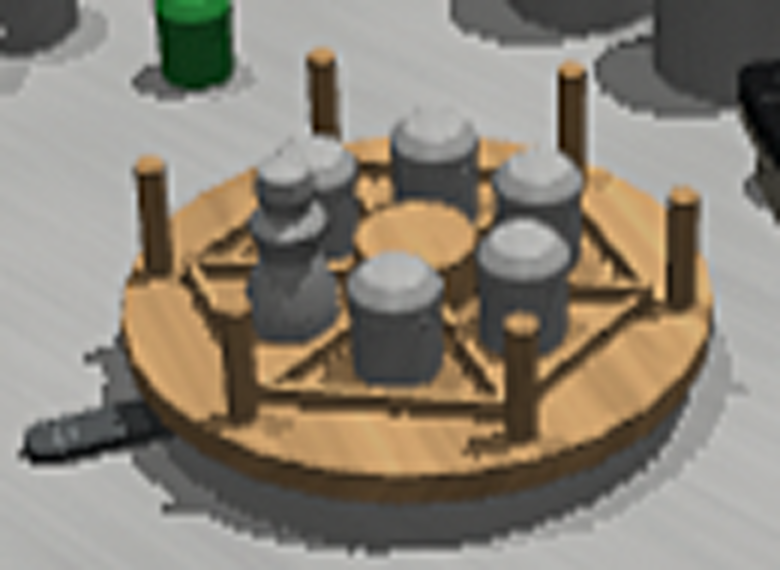

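View pics/top9.png

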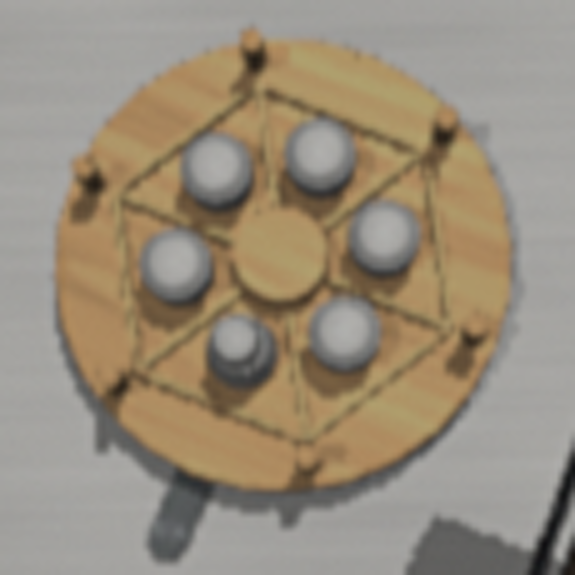

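View pics/mt9.png

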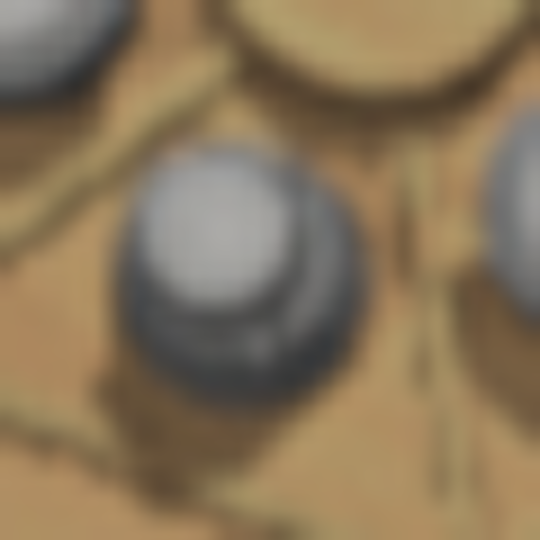

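Run:
```python
from meas import *
t=load("top9");s=load("side9")
pt=cp(t,[(253,37),(445,116),(88,162),(472,332),(119,381),(305,460)],250,155,5,.1)
ps=cp(s,[(322,54),(573,69),(150,163),(683,195),(236,314),(521,321)],240,155,6,.1)
for p in(pt,ps):
    c=p.mean(0);d=p-c;a=np.degrees(np.arctan2(d[:,1],d[:,0]));print(c,np.hypot(*d.T).round(3),(a%60).round(1),(a%60).mean())
def A(n,f,p,z,c):
    q=onz(f,*p,z)[:2];d=q-np.array(c);print(n,q.round(4),np.hypot(*d).round(4),np.degrees(np.arctan2(d[1],d[0])).round(1))
T=lambda u,v:un(u,v,285,210,18)
S=lambda u,v:un(u,v,240,155,6)
ct=(.5700,.0031);cs=(.5738,.0025)
A("top head",t,T(218,232),.114,ct)
A("top base",t,T(243,280),.05,ct)
A("side head",s,S(287,175),.114,cs)
A("tab top",t,un(176,520,250,155,5),.008,ct)
print(two(t,T(218,232),s,S(287,175)))
```

```text
[0.56992509 0.00263056] [0.122 0.119 0.119 0.118 0.117 0.121] [6.7 7.8 5.1 4.7 9.3 5.9] 6.60408857680969
[0.57352087 0.00235257] [0.121 0.12  0.12  0.119 0.124 0.118] [6.6 6.9 6.3 7.2 8.8 7.2] 7.172905896952227
top head [0.5164 0.0275] 0.0589 155.5
top base [0.5161 0.0274] 0.0591 155.8
side head [0.5232 0.0302] 0.0577 151.3
tab top [0.4221 0.0696] 0.1622 155.8
(array([0.51730685, 0.02612794, 0.11824198]), np.float64(0.003689675771614651))
```

The mill is now at about 155.6° (top view) and the tab at 155.8–156.2°. One last check for anything disturbed on the bench, then I'll hand in.

Run:
```python
from meas import *
from station import arm
a=load("top0")["img"];f=arm.grab_frame("top");b=f["img"]
c=cv2.absdiff(b,load("top9")["img"]);print("still: max diff in tray",c[160:262,258:350].max())
cv2.imwrite("pics/end.png",b[:,:,::-1])
d=cv2.absdiff(a,b).max(2)
for n,(x,y,w,h) in dict(bowl=(150,248,58,55),cup=(160,172,32,40),jar=(445,232,38,35),g1=(206,166,18,20),g2=(236,285,18,20),y=(309,119,18,18)).items(): print(n,np.median(d[y:y+h,x:x+w]),d[y:y+h,x:x+w].max())
```

```text
still: max diff in tray 36
bowl 22.0 48
cup 20.0 28
jar 53.0 123
g1 20.0 28
g2 20.0 28
y 26.0 30
```

View pics/end.png

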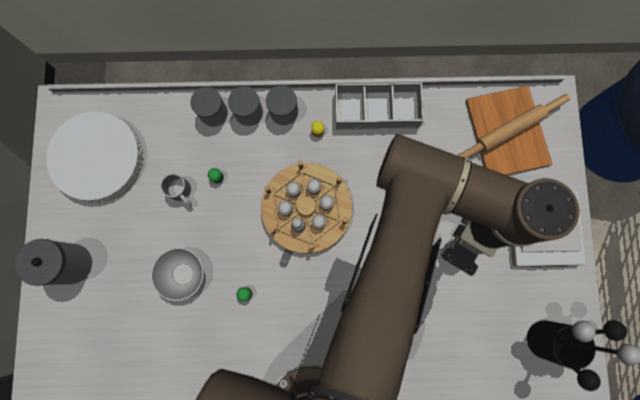

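Run:
```python
from meas import *
from station import arm
p=load("top9")["img"];b=arm.grab_frame("top")["img"]
c=cv2.absdiff(b,p).max(2)
print(np.median(c),np.median(c[160:262,258:350]),np.percentile(c[160:262,258:350],[90,99]))
crop(dict(img=b),250,155,115,115,5,"pics/top10.png")
def ring(i): return cv2.warpPolar(cv2.cvtColor(i,cv2.COLOR_RGB2GRAY).astype(np.float32),(50,720),(305.7,205.5),48,0)
print(cv2.phaseCorrelate(ring(p),ring(b)))
s=arm.get_state();print(s["t"],abs(s["qd"]).max(),s["force"])
```

```text
1.0 1.0 [2. 2.]
((0.00014411444481865487, 0.0036862635128613874), 0.9916457762453291)
16.0 0.007590038034276812 [-0.98048767  0.62267548  0.24584692]
```

The tray is at rest (0.002° shift between frames) and the arm is clear of everything, so I'm handing in.

```bash
python3 -c "
from station import arm
print(arm.job_done())"
```

```text
the job is handed in; nothing more can be done
None
```

I turned the carousel about 170° counterclockwise by pushing one peg with the tip of the closed gripper, and handed the job in at about 16 s. I pushed slowly along the rim, drew the hand away to look, nudged it about 3° more, then took the hand clear.

**Alignment:** in the top view the mill is at 155.5–155.8° and the tab at 155.8–156.2°, and the two-view fix puts the mill at 156.5°. The pocket centre is at about 157°. One reading disagreed: the side view alone gave 151° for the mill's head. I trusted it less because the head blends with the shaker behind it.

**At rest and undisturbed:**
- The tray did not move between the last pictures.
- Force readings taken during the job were at most about 2 N.
- The bowl, cup, look-alikes and other bench items look where they were. I compared them by eye, because a brightness change between pictures made the pixel check inconclusive.
- The jar was hidden by the arm in the last top picture. The fingertips were about 0.12 m above its height there.

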